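# Put the lamp battery on charge

## Task

Put the long lamp battery from the wooden rack on charge in the charger cradle: slide its flat end in under the bridge and push it back against the spring contact, then press the end with the nub down until the spring clip snaps over the battery and it lies level, with its nub against the fixed contact. Let go of it, and leave the other things where they are.

Things in the scene. Friction and masses are not known exactly. Their poses are not given: they have to be found in the camera images.
- battery_mid (a point): Centre of the long battery: a grey cylinder 32.5 mm across, 140 mm long, plus a metal nub 10 mm across and 3 mm long on one end; 0.23 to 0.35 kg. x axis along the battery towards the nub (the end with a narrow black band); the other end is flat metal. It starts level in the rack, axis 35 mm above the bench.
- battery_nub (a point): Centre of the outer face of the nub: 73 mm from the battery's centre.
- battery_flat (a point): Centre of the battery's flat end: 70 mm from the battery's centre.
- charger: Fixed grey charger cradle, 222 mm long (x), 80 wide, 81 tall. Origin: on the bench under the centre of a fully seated battery; x along the bay to the fixed contact, z up. Seated, the battery's axis is at z = 46 mm, its underside on floors at z = 30 mm, nub face at x = +73, flat end at x = -70. From x = -43 to +50 both sides are open for fingers down to the case top at z = 20 mm.
- pocket_mouth (a point): Mouth of the spring-end pocket, on the bay's axis (charger x = -58, z = 46 mm). Pocket 37 mm wide, cheeks 7 mm thick, flared outward from x = -58 to -43 (65 mm tall there); floor at z = 30 from x = -112 to -46. A bridge from x = -74 to -58 roofs it: underside z = 77, top 81. The battery goes in tilted about 18 degrees, flat end down.
- clip_throat (a point): Throat of the spring clip (charger x = +58, z = 55 mm): two steel leaf jaws 12 mm wide, one on either side of the battery's nub end, tops 72 mm high and 55 mm apart, throat 29 mm wide. A battery resting on the unopened clip has its axis about 18 mm too high here. The battery's top stays open for pressing just inside the clip (x = 0 to +48).
- fixed_contact (a point): Fixed contact: upright brass plate at charger x = +73, this point at z = 46 mm; with the guide wall above it, it forms one upright face from z = 30 to 75, and behind it a block to x = +88. Floor at z = 30 from x = +47 to +73.
- spring_contact (a point): Centre of the front face of the sprung brass disc (18 mm across) in the pocket: 62 mm behind the charger's origin (x = -62) at rest, z = 46 mm; it moves towards -x of the charger.
- plunger (a joint): How far the spring contact is pushed back, m: 0 free, 0.008 with the battery seated, 0.022 at its stop. The spring gives 1 N at 0 and 250 N/m more: 3 N when seated.
- clip_left (a joint): Opening of the clip jaw on the charger's +y side, rad: 0 at rest and again when the battery is home, outward positive. Pressing the battery down through the jaws takes about 8 to 14 N just inside the clip; each jaw gives way by about 2 mm (0.06 rad), then springs back over the battery and holds it down.
- clip_right (a joint): Opening of the clip jaw on the charger's -y side, rad, as clip_left.
- rack: Fixed plywood board, 170 by 130 mm and 12 mm thick, origin at its underside's centre. Two pairs of thin rails along its x, tops at z = 22 mm, hold a battery each, at y = +38 and y = -38 mm; rails reach 14.5 mm to either side of the battery's axis.
- short_cell_mid (a point): A short cell, the same diameter but 70 mm long, centre; lies in the other lane of the rack. To be left alone.
- torch_lamp: Aluminium hand lamp without its tail cap, standing on its head (60 mm across), 190 mm tall, origin at its foot. To be left alone.
- tail_cap: The lamp's tail cap, a disc 46 mm across, 22 mm tall, origin at its foot. To be left alone.
- jug: Terracotta jug, 110 mm across, 150 mm tall, origin at its foot. To be left alone.
Things that resemble listed ones, but are neither listed nor needed, are in the scene too. What is shaped like the part that bears battery_mid but green, red or yellow is not meant.

How it is judged:
By the outcome, as a careful person would: the job done as asked, in the order asked, and still so for the second after the job is handed in, with the robot touching nothing.
It also fails if it takes over 45 s, if anything falls off the work surface, if the arm or the gripper's body presses on something with over 40 N, if the wrist force passes 120 N, or if a joint passes its speed limit or range.

## Robot

A 6-joint arm with a two-finger parallel gripper is mounted at the origin on the work surface. World frame = base frame: x ahead of the robot, y to its left, z up, the work surface at z = 0. Lengths are in m, angles in rad, forces in N, time in s.
With the tool pointing down it reaches from about 0.3 to 0.875 m from the base axis. Payload 6.4 kg.
Tool frame: the origin (TCP) lies at the very end of the fingers, on their centre line; the grasp point (between the pads) lies 19 mm behind it; z points along the fingers, y is the direction in which the jaws open and shut (so a half turn about z gives the same grasp; the last joint's range is limited). The gripper opens to 85 mm and grips with 20 to 120 N. Pads are 22 mm wide; open, the fingers measure 114 mm over their backs; the gripper's body (76 mm by 85 mm) begins 54 mm behind the grasp point. The pads swing forward as they close: fully open they stand 13 mm farther back than shut.
Start: joints at [1.037, 0.181, 1.607, -0, 1.354, -0.206], TCP at [0.185, 0.544, 0.231] pointing down, gripper open.
Joint ranges: [-2.99, 2.99], [-0.89, 2.07], [0.3, 2.58], [-1.14, 4.28], [0, 2.63], [-3.12, 3.12]. Speed limits (rad/s): [2.57, 2.57, 3.01, 3.14, 3.14, 3.14].

## Interface

Orientations are given as a unit quaternion [w, x, y, z].
In Python, from bench import telemetry, imaging, ctrl gives the robot as it stands.
- The arm moves only by the shell command python3 -m pendant 'ROWS' [OPENING]. ROWS is JSON, a list that holds one entry, the list of rows, each a list of 6 numbers: the shift along the tool's x, y, z in units of 200 mm (1.0 is 200 mm), then the turn, a rotation vector about the tool's x, y, z in units of pi rad (1.0 is pi rad). In form: [[[tx, ty, tz, rx, ry, rz], ...]]. A call has 1 to 12 rows; each row shifts and turns the pose as measured when the row begins, along the tool's axes as they then stand; what a row does not reach is not made up. A row lasts 1/8 s, in which the tool goes at most 62.5 mm and 10.7 degrees, less where a joint would pass 70% of its speed; a pose out of reach is approached as far as the arm can. A call with a number of a shift or a turn outside -1 to 1 is refused whole. A call with a gripper value outside its range is refused whole. OPENING is the closure, from 0 (fully open) to 1 (shut), set as the call begins (- or left out, the last holds). The fingers move at their own pace and stop on an object; the grip force is fixed at half the most. Time passes only in rows, so rows that do not move let the fingers close. It gives the time, the measured TCP pose, the force and the opening at its end, in the units of the state.
- telemetry.get_obs(): the state, without advancing time (a new reading comes with each control period).
- imaging.camera(name): name is "side" or "top" or "wrist"; returns a dict with "pixels" (384x512x3 uint8, blue, green, red), "vfov" (degrees; the focal length in pixels is half the picture's height over the tangent of half this angle, whatever the lens; pixels are square), "cx", "cy" (the principal point, pixels), "R" (3x3) and "t" (3): a world point X has camera coordinates R X + t. Camera axes: x right, y down, z forward; pixel columns grow to the right and rows downward; lengths in m; the calibration is good to about 2 mm. The wrist camera is an equidistant fisheye: a pixel r from the principal point sees the ray r / f radians off the axis. A picture is of the moment at which its call begins. There is no depth.
- ctrl.hand_in(): hands the job in, once; it reports no verdict.
The state is a dict: "time_s": time; "q": joint angles; "dq": joint speeds; "joint_efforts": joint torques, N m; "eef_pos": TCP position; "eef_rot": TCP orientation; "wrist_force": force on the tool from outside, world axes, zero at the start; "torque": the same for the moment, N m; "opening": opening from 0.0 (shut) to 1.0 (fully open).
Only numpy, scipy, OpenCV 4.12 (cv2) and the standard library are available. Lean on these libraries where they do the work, as an engineer would, in place of code of your own. Each camera call takes 0.05 s, during which the arm holds its last target.

## Working session

There is one attempt and no reset: what is moved stays moved. The work goes in short steps, Python scripts to look and compute and a shell command to move; the robot and the scene stay as the last step left them, time stands still between calls to the robot, and variables do not carry over. Pictures are saved under pics/ and viewed, and the job is handed in when it is done.

```bash
ls -la; mkdir -p pics
python3 - <<'E'
from bench import telemetry, imaging, ctrl
import cv2
o=telemetry.get_obs()
for k,v in o.items(): print(k,v)
for n in ["side","top","wrist"]:
    c=imaging.camera(n); cv2.imwrite(f"pics/{n}0.png",c["pixels"])
    print(n,c["vfov"],c["cx"],c["cy"],c["R"],c["t"])
E
```

```text
total 12
drwxr-xr-x  3 agent agent 4096 Dec  6 16:48 .
drwxr-xr-x 23 root  root  4096 Dec  6 16:48 ..
drwxr-xr-x  2 agent agent 4096 Dec  6 16:48 pics
time_s 0.0
q [ 1.03672470e+00  1.81515207e-01  1.60800986e+00 -3.13659996e-05
  1.35376930e+00 -2.06329127e-01]
dq [ 6.34355030e-04 -8.14338543e-05  5.40661961e-04  5.68396503e-04
  9.92778992e-04 -4.92033377e-04]
joint_efforts [ 2.89553805e-03 -4.44864142e+01 -3.51342201e+01 -6.52436825e-05
  8.76597769e-03  2.55918746e-05]
eef_pos [0.18482214 0.54391237 0.23039777]
eef_rot [-2.93567926e-04  1.63135402e-01  9.86603323e-01 -7.98757784e-04]
wrist_force [0.40323738 0.29480391 0.71402025]
torque [-0.00240966 -0.02722286  0.03863712]
opening 1.002137412066168
side 46.440983878978514 263.07753381185034 188.4433947034325 [[ 0.92343558 -0.38374088 -0.00310946]
 [-0.23089236 -0.54911178 -0.80322162]
 [ 0.30652153  0.74244137 -0.5956722 ]] [-0.50988942  0.18609209  1.2669105 ]
top 48.6084392311907 262.5264123248827 183.87269923647872 [[ 7.27571243e-03 -9.99972249e-01  1.60181389e-03]
 [-9.90514371e-01 -7.42668603e-03 -1.37208327e-01]
 [ 1.37216416e-01 -5.88331350e-04 -9.90540917e-01]] [0.0093865  0.54546397 1.00279998]
wrist 65.70646984690485 258.1501145541167 191.4571181747871 [[ 0.32237014  0.94661164 -0.00197092]
 [ 0.91224127 -0.31010794  0.26767317]
 [ 0.25277134 -0.08808779 -0.96350775]] [-0.57294676 -0.03631551  0.37895892]
```

View pics/side0.png

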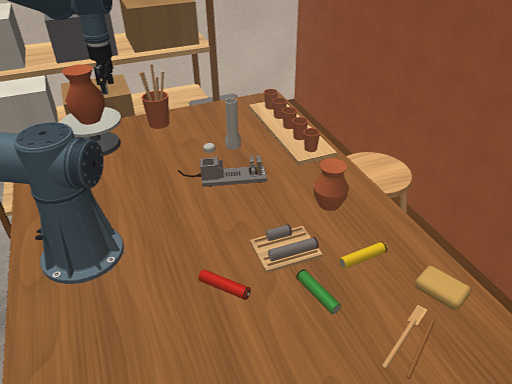

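View pics/top0.png

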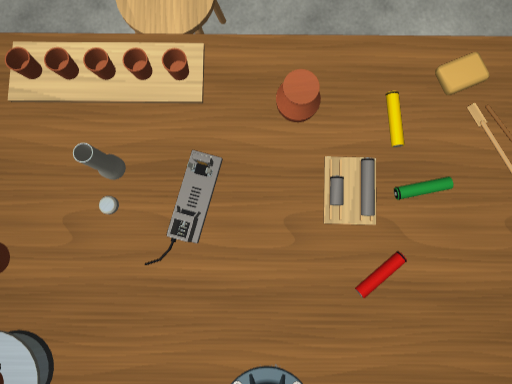

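View pics/wrist0.png

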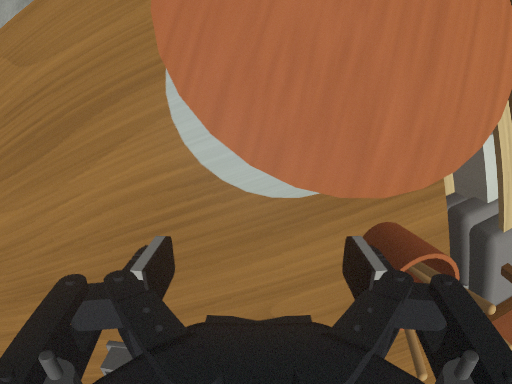

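```bash
cat > h.py <<'E'
import numpy as np, cv2
from scipy.spatial.transform import Rotation as Rn
from bench import telemetry, imaging, ctrl
def ray(c,u,v,wrist=False):
    f=192/np.tan(np.radians(c["vfov"]/2)); R=np.array(c["R"]);t=np.array(c["t"])
    d=np.array([(u-c["cx"])/f,(v-c["cy"])/f])
    if wrist:
        r=np.hypot(*d); s=np.sin(r)/r if r>1e-9 else 1
        d=np.array([d[0]*s,d[1]*s,np.cos(r)])
    else: d=np.array([d[0],d[1],1])
    return -R.T@t, R.T@d
def onz(c,u,v,z,wrist=False):
    o,d=ray(c,u,v,wrist); return o+d*(z-o[2])/d[2]
def proj(c,X,wrist=False):
    f=192/np.tan(np.radians(c["vfov"]/2)); p=np.array(c["R"])@np.array(X)+np.array(c["t"])
    if wrist:
        r=np.hypot(p[0],p[1]);th=np.arctan2(r,p[2]);return np.array([c["cx"]+f*th*p[0]/r,c["cy"]+f*th*p[1]/r])
    return np.array([c["cx"]+f*p[0]/p[2],c["cy"]+f*p[1]/p[2]])
def pose():
    o=telemetry.get_obs();q=o["eef_rot"]
    return np.array(o["eef_pos"]),Rn.from_quat([q[1],q[2],q[3],q[0]])
def delta(pt,Rt):
    "shift & turn in pendant units, from the present pose"
    p,R=pose()
    return np.round(R.inv().apply(np.array(pt)-p)/0.2,3), np.round((R.inv()*Rt).as_rotvec()/np.pi,4)
def crop(im,x0,y0,x1,y1,s,name):
    cv2.imwrite("pics/"+name,cv2.resize(im[y0:y1,x0:x1],None,fx=s,fy=s,interpolation=cv2.INTER_CUBIC))
E
python3 - <<'E'
from h import *
t=cv2.imread("pics/top0.png"); s=cv2.imread("pics/side0.png")
a=cv2.resize(t[145:250,150:250],None,fx=4,fy=4,interpolation=cv2.INTER_CUBIC)
b=cv2.resize(t[145:250,310:410],None,fx=4,fy=4,interpolation=cv2.INTER_CUBIC)
cv2.imwrite("pics/c1.png",np.hstack([a,b]))
a=cv2.resize(s[140:195,190:290],None,fx=4,fy=4,interpolation=cv2.INTER_CUBIC)
b=cv2.resize(s[215:270,245:345],None,fx=4,fy=4,interpolation=cv2.INTER_CUBIC)
cv2.imwrite("pics/c2.png",np.vstack([a,b]))
E
```

```text
(no output)
```

View pics/c1.png

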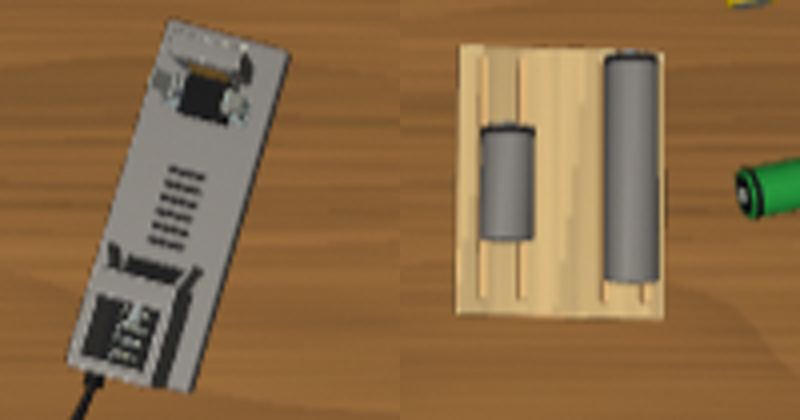

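View pics/c2.png

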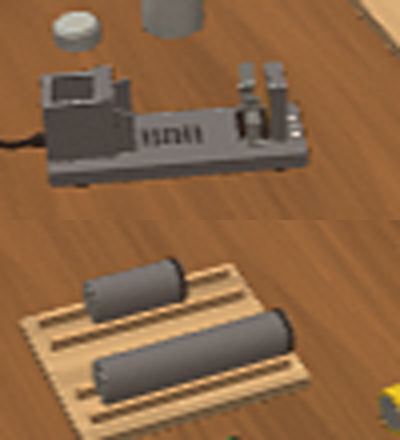

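Candidates for "long battery": grey long in rack, top (368,187); grey short cell in rack (337,191); red (381,274), green (423,188), yellow (394,118). I choose the grey long one. The close crop shows it's grey and about 57 px long, with its black band at the far (+x) end. The charger lies at about (195,197), with the pocket at the cable end (near) and the clip at the far end.

Run:
```python
from h import *
c=imaging.camera("top"); s=imaging.camera("side")
cr=lambda px,py,ox=150:(ox+px/4-.375,145+py/4-.375)
nub=onz(c,*cr(232,57,310),.045); fl=onz(c,*cr(230,282,310),.045)
print("batt ends",nub,fl,(nub+fl)/2, np.linalg.norm(nub-fl))
# charger corners on case top z=.02
P=[onz(c,*cr(*p),.02) for p in [(168,18),(290,50),(192,392),(68,362)]]
for p in P: print(p)
a=(P[0]+P[1])/2;b=(P[2]+P[3])/2
print("len",np.linalg.norm(a-b),np.linalg.norm(P[0]-P[1]),np.linalg.norm(P[2]-P[3]))
d=(a-b)/np.linalg.norm(a-b);print("yaw",np.degrees(np.arctan2(d[1],d[0])), "mid",(a+b)/2)
# Rack corners z=.012
Q=[onz(c,*cr(*p,310),.012) for p in [(60,45),(263,50),(263,320),(57,315)]]
for q in Q: print(q)
print(np.mean(Q,0))
# side view lines of battery ends: crop2 offset 245,215, y-220
for (px,py) in [(285,330-220),(105,385-220)]:
    print(onz(s,245+px/4-.4,215+py/4-.4,.035))
print(proj(s,[*((nub+fl)/2)[:2],.035]))
```

```text
batt ends [ 0.60812362 -0.24366402  0.045     ] [ 0.4703318  -0.23878876  0.045     ] [ 0.53922771 -0.24122639  0.045     ] 0.13787804013525856
[0.63476113 0.19248016 0.02      ]
[0.61484251 0.11531818 0.02      ]
[0.40181594 0.17080696 0.02      ]
[0.41944157 0.24716086 0.02      ]
len 0.221143460699539 0.07969142189980521 0.0783618535661121
yaw -14.423701241544235 mid [0.51771529 0.18144154 0.02      ]
[ 0.62165678 -0.14328275  0.012     ]
[ 0.61941021 -0.27171853  0.012     ]
[ 0.44915333 -0.26675531  0.012     ]
[ 0.45130144 -0.13925     0.012     ]
[ 0.53538044 -0.20525165  0.012     ]
[ 0.61133407 -0.24295682  0.035     ]
[ 0.4738331  -0.24356748  0.035     ]
[292.31788223 248.70787112]
```

```bash
python3 -m pendant '[[[0,0,-0.3,0,0,0]]]' 0.3
python3 - <<'E'
from h import *
c=imaging.camera("wrist");p,R=pose()
C=-np.array(c["R"]).T@np.array(c["t"]); print("cam in tool",R.inv().apply(C-p), R.inv().as_matrix()@np.array(c["R"]).T)
b=-1.5
Rt=Rn.from_matrix(np.array([[-np.cos(np.radians(b)),-np.sin(np.radians(b)),0],[-np.sin(np.radians(b)),np.cos(np.radians(b)),0],[0,0,-1]]).T)
print(p,delta([.54,-.24,.28],Rt))
E
```

```text
time_s: 0.38
eef_pos: [0.1835, 0.5415, 0.2859]
eef_rot: [-0.002, 0.163, 0.987, -0.006]
wrist_force: [0.7, 1.5, -0.3]
opening: 0.814
cam in tool [ 0.06645283 -0.00345894 -0.13059551] [[-7.21308253e-04 -9.64439143e-01 -2.64304028e-01]
 [ 9.99826003e-01  4.23105090e-03 -1.81676151e-02]
 [ 1.86398429e-02 -2.64271145e-01  9.64268281e-01]]
[0.18590821 0.54588477 0.29873432] (array([-2.941, -3.151,  0.079]), array([ 0.0018,  0.0007, -0.096 ]))
```

```bash
python3 -m pendant '[[[-0.21,-0.225,0,0,0,0],[-0.21,-0.225,0,0,0,0],[-0.21,-0.225,0,0,0,0],[-0.21,-0.225,0,0,0,0],[-0.21,-0.225,0,0,0,0],[-0.21,-0.225,0,0,0,0],[-0.21,-0.225,0,0,0,0],[-0.21,-0.225,0,0,0,0],[-0.21,-0.225,0,0,0,0],[-0.21,-0.225,0,0,0,0],[-0.21,-0.225,0,0,0,-0.048],[-0.21,-0.225,0,0,0,-0.048]]]'
python3 - <<'E'
from h import *
b=-1.5
Rt=Rn.from_matrix(np.array([[-np.cos(np.radians(b)),-np.sin(np.radians(b)),0],[-np.sin(np.radians(b)),np.cos(np.radians(b)),0],[0,0,-1]]).T)
print(pose()[0],delta([.54,-.24,.28],Rt))
E
```

```text
time_s: 1.92
eef_pos: [0.5055, -0.1303, 0.3018]
eef_rot: [0.012, 0.005, 1.0, 0.006]
wrist_force: [0.7, 0.9, 0.4]
opening: 0.697
[ 0.50549464 -0.13030795  0.30180006] (array([-0.176, -0.548,  0.107]), array([0.0039, 0.0076, 0.005 ]))
```

```bash
python3 -m pendant '[[[-0.09,-0.28,0.25,0.002,0.004,0.0025],[-0.09,-0.27,0.25,0.002,0.0036,0.0025],[0,0,0.1,0,0,0],[0,0,0,0,0,0],[0,0,0,0,0,0]]]'
python3 - <<'E'
from h import *
c=imaging.camera("wrist"); cv2.imwrite("pics/w1.png",c["pixels"]); print(pose()[0])
np.save("w1.npy",c,allow_pickle=True)
E
```

```text
time_s: 2.55
eef_pos: [0.5369, -0.2254, 0.1991]
eef_rot: [0.002, 0.015, 1.0, -0.002]
wrist_force: [-0.1, 0.1, 1.6]
opening: 0.699
[ 0.5369105  -0.22528935  0.19923819]
```

View pics/w1.png

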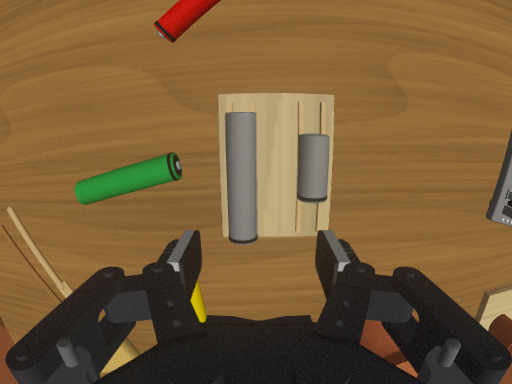

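The battery spans (241,112) flat end to (243,240) banded nub end. Now a mask-based axis.

Run:
```python
from h import *
c=np.load("w1.npy",allow_pickle=True).item(); im=c["pixels"]
hsv=cv2.cvtColor(im,cv2.COLOR_BGR2HSV)
m=((hsv[...,1]<40)&(hsv[...,2]>60)).astype(np.uint8); m[:, :215]=0; m[:,270:]=0; m[:100]=0; m[250:]=0
n,l,st,_=cv2.connectedComponentsWithStats(m); i=1+np.argmax(st[1:,4]); print(st[i])
m=l==i
for v in range(120,236,12):
    u=np.where(m[v])[0]; L=onz(c,u[0]-.5,v,.035,True);Rr=onz(c,u[-1]+.5,v,.035,True); print(v,u[0],u[-1],L[:2].round(4),Rr[:2].round(4),((L+Rr)/2)[:2].round(4), ((L-Rr)[1]*1e3).round(1))
for u in(236,241,246):
    v=np.where(m[:,u])[0];print(u,v[0],v[-1],onz(c,u,v[0]-.5,.04,True)[:2],onz(c,u,v[-1]+.5,.04,True)[:2])
p,R=pose();print(p,R.as_matrix().round(3))
```

```text
[ 226  112   31  129 3587]
120 227 254 [ 0.4792 -0.2584] [ 0.4803 -0.2296] [ 0.4797 -0.244 ] -28.8
132 226 254 [ 0.4916 -0.26  ] [ 0.4927 -0.23  ] [ 0.4922 -0.245 ] -30.0
144 227 255 [ 0.5042 -0.2595] [ 0.5053 -0.2294] [ 0.5047 -0.2444] -30.1
156 227 255 [ 0.5168 -0.2601] [ 0.5179 -0.2298] [ 0.5174 -0.245 ] -30.4
168 228 255 [ 0.5297 -0.2598] [ 0.5307 -0.2302] [ 0.5302 -0.245 ] -29.6
180 227 255 [ 0.5427 -0.2615] [ 0.5437 -0.2306] [ 0.5432 -0.2461] -30.9
192 228 255 [ 0.556  -0.2612] [ 0.5569 -0.2311] [ 0.5565 -0.2461] -30.2
204 228 255 [ 0.5696 -0.2621] [ 0.5705 -0.2315] [ 0.57   -0.2468] -30.5
216 229 255 [ 0.5836 -0.2618] [ 0.5844 -0.232 ] [ 0.584  -0.2469] -29.8
228 229 255 [ 0.598  -0.2627] [ 0.5987 -0.2325] [ 0.5983 -0.2476] -30.3
236 113 239 [ 0.47181229 -0.2478843 ] [ 0.61006203 -0.25460935]
241 112 240 [ 0.47100854 -0.2428067 ] [ 0.61141921 -0.24906481]
246 112 240 [ 0.47120681 -0.23777709] [ 0.6115473 -0.2434604]
[ 0.5369105  -0.22528935  0.19923819] [[-1.     0.03   0.004]
 [ 0.03   1.    -0.003]
 [-0.004 -0.003 -1.   ]]
```

Run:
```python
from h import *
b=-1.7;cb,sb=np.cos(np.radians(b)),np.sin(np.radians(b))
Rt=Rn.from_matrix(np.array([[-cb,-sb,0],[-sb,cb,0],[0,0,-1]]).T)
print(delta([.561,-.2455,.018],Rt))
```

```text
(array([-0.12 , -0.094,  0.907]), array([-0.001 ,  0.0012, -0.0001]))
```

```bash
python3 -m pendant '[[[-0.12,-0.094,0.2,0,0.001,0],[0,0,0.25,0,0,0],[0,0,0.15,0,0,0],[0,0,0,0,0,0]]]'
python3 - <<'E'
from h import *
b=-1.7;cb,sb=np.cos(np.radians(b)),np.sin(np.radians(b))
Rt=Rn.from_matrix(np.array([[-cb,-sb,0],[-sb,cb,0],[0,0,-1]]).T)
print(delta([.561,-.2455,.018],Rt))
c=imaging.camera("wrist"); cv2.imwrite("pics/w2.png",c["pixels"])
E
```

```text
time_s: 3.1
eef_pos: [0.5667, -0.2465, 0.0856]
eef_rot: [0.007, 0.013, 1.0, -0.006]
wrist_force: [-0.5, -0.1, -0.2]
opening: 0.701
(array([0.033, 0.008, 0.337]), array([-0.0036,  0.0043,  0.0011]))
```

View pics/w2.png

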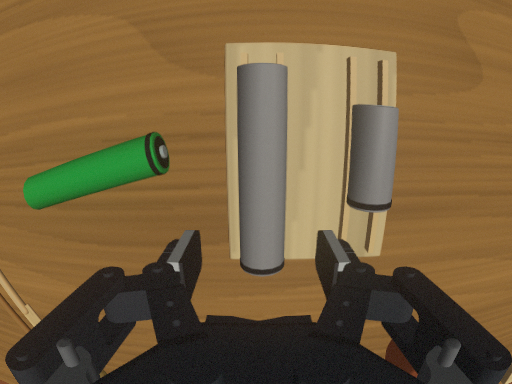

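Battery sits between the fingers, midline about (262,265) against finger centre 258, so it is centred. I'll descend.

```bash
python3 -m pendant '[[[0.03,0.006,0.17,-0.002,0.003,0.001],[0,0,0.13,0,0,0],[0,0,0.035,0,0,0],[0,0,0,0,0,0]]]'
python3 - <<'E'
from h import *
b=-1.7;cb,sb=np.cos(np.radians(b)),np.sin(np.radians(b))
Rt=Rn.from_matrix(np.array([[-cb,-sb,0],[-sb,cb,0],[0,0,-1]]).T)
print(delta([.561,-.2455,.018],Rt))
E
```

```text
time_s: 3.65
eef_pos: [0.5698, -0.25, 0.0308]
eef_rot: [0.011, 0.014, 1.0, -0.008]
wrist_force: [-0.5, -0.2, -0.6]
opening: 0.702
(array([0.046, 0.022, 0.063]), array([-0.0052,  0.0069,  0.0008]))
```

```bash
python3 -m pendant '[[[0.05,0.024,0.03,-0.006,0.007,0.001],[0,0,0.03,0,0,0],[0,0,0,0,0,0]]]'
python3 - <<'E'
from h import *
b=-1.7;cb,sb=np.cos(np.radians(b)),np.sin(np.radians(b))
Rt=Rn.from_matrix(np.array([[-cb,-sb,0],[-sb,cb,0],[0,0,-1]]).T)
print(delta([.561,-.2455,.018],Rt))
E
```

```text
time_s: 4.03
eef_pos: [0.5613, -0.2458, 0.0213]
eef_rot: [0.001, 0.015, 1.0, 0.001]
wrist_force: [-0.9, -0.8, -0.6]
opening: 0.699
(array([0.002, 0.001, 0.017]), array([ 0.0003,  0.0007, -0.0002]))
```

Close.

```bash
python3 -m pendant '[[[0,0,0.017,0,0,0],[0,0,0,0,0,0],[0,0,0,0,0,0],[0,0,0,0,0,0],[0,0,0,0,0,0]]]' 1.0; python3 -c "
from h import *
o=telemetry.get_obs();print(o['eef_pos'],o['opening'],o['wrist_force'])"
```

```text
time_s: 4.65
eef_pos: [0.5615, -0.2444, 0.018]
eef_rot: [0.001, 0.015, 1.0, 0.002]
wrist_force: [-0.1, 0.5, 0.8]
opening: 0.358
[ 0.56151829 -0.24443862  0.01802373] 0.35829218687269804 [-0.12515171  0.52168446  0.79729375]
```

```bash
python3 -m pendant '[[[0,0,-0.1,0,0,0],[0,0,-0.25,0,0,0],[0,0,-0.31,0,0,0],[0,0.1,-0.3,0,0,0],[0,0.31,0,0,0,0],[0,0.31,0,0,0,0],[0,0.31,0,0,0,0],[0,0.31,0,0,0,0],[0,0,0,0,0,0],[0,0,0,0,0,0]]]'
python3 - <<'E'
from h import *
c=imaging.camera("wrist"); cv2.imwrite("pics/w3.png",c["pixels"]); print(pose()[0]); np.save("w3.npy",c,allow_pickle=True)
E
```

```text
time_s: 5.9
eef_pos: [0.5696, 0.0268, 0.2251]
eef_rot: [0.005, 0.017, 1.0, 0.001]
wrist_force: [-0.3, 0.8, -2.4]
opening: 0.364
[0.56963668 0.02662865 0.22509984]
```

View pics/w3.png

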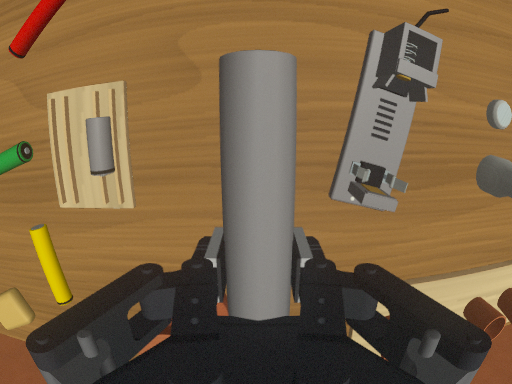

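Battery is held (vertical in the picture, flat end at (258,52)). The charger is fully visible at (390,120), with the short cell undisturbed.

Run:
```python
from h import *
im=cv2.imread("pics/w3.png"); crop(im,320,0,460,115,5,"w3a.png"); crop(im,320,130,430,220,6,"w3b.png")
```

```text
(no output)
```

View pics/w3a.png

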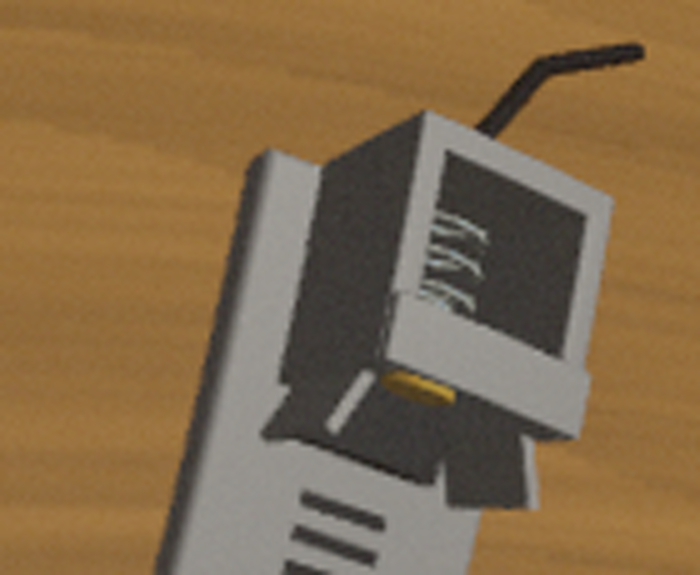

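View pics/w3b.png

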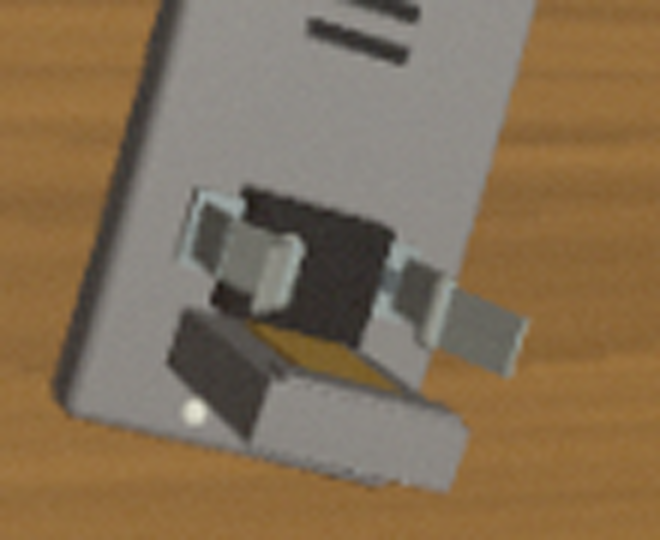

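Run:
```python
from h import *
c=np.load("w3.npy",allow_pickle=True).item()
A=lambda x,y:(320+x/5-.4,y/5-.4)
B=lambda x,y:(320+x/6-.42,130+y/6-.42)
def seg(n,f,p,q,z):
    a=onz(c,*f(*p),z,True);b=onz(c,*f(*q),z,True);m=(a+b)/2;d=b-a
    print(n,m[:2].round(4),"w",(np.linalg.norm(d)*1e3).round(1),"normal yaw",np.degrees(np.arctan2(-d[0],d[1])).round(1));return m
b1=seg("bridge back",A,(400,290),(590,372),.081)
b2=seg("bridge front",A,(387,360),(578,437),.081)
r=seg("rear",A,(425,112),(612,200),.079)
g1=seg("block front",B,(275,372),(468,432),.075)
g2=seg("block back",B,(250,440),(448,492),.075)
d=g1-b2;print("len b2-g1",np.linalg.norm(d),np.degrees(np.arctan2(d[1],d[0])))
e=d/np.linalg.norm(d);print("origin from bridge",(b2+.058*e)[:2],"from block",(g1-.073*e)[:2])
```

```text
bridge back [0.4536 0.1982] w 49.6 normal yaw -14.7
bridge front [0.4686 0.1946] w 49.6 normal yaw -14.2
rear [0.4127 0.2081] w 49.6 normal yaw -14.9
block front [0.597  0.1602] w 42.8 normal yaw -17.8
block back [0.6092 0.1567] w 43.5 normal yaw -16.3
len b2-g1 0.13305069155171909 -15.003647857832306
origin from bridge [0.52458748 0.17957857] from block [0.52656624 0.17904823]
```

Run:
```python
from h import *
c=np.load("w3.npy",allow_pickle=True).item(); im=c["pixels"]
p,R=pose()
g=cv2.GaussianBlur(im,(3,3),0).astype(int); sat=g.max(2)-g.min(2)
def tool(u,v,z):
    o,d=ray(c,u,v,True); o=R.inv().apply(o-p); d=R.inv().apply(d); return o+d*(z-o[2])/d[2]
for v in (70,100,130,160,190,215):
    m=np.where(sat[v,190:330]<22)[0]+190
    # longest run near 258
    u=[x for x in m]; l=258
    while l in u: l-=1
    r=258
    while r in u: r+=1
    a=tool(l+.5,v,-.017);b=tool(r-.5,v,-.017); print(v,l+1,r-1,((a+b)/2*1e3).round(1),((b-a)[1]*1e3).round(1))
for u in (240,250,258,266,276):
    v=np.where(sat[30:150,u]<22)[0]; 
    print(u,v[0]+30,(tool(u,v[0]+29.5,-.033)*1e3).round(1),(tool(u,v[0]+29.5,-.017)*1e3).round(1))
```

```text
70 220 295 [ 84.2  -1.7 -17. ] 31.8
100 220 295 [ 71.3  -1.7 -17. ] 32.0
130 221 295 [ 58.5  -1.4 -17. ] 31.9
160 221 294 [ 45.5  -1.6 -17. ] 32.0
190 223 293 [ 32.1  -1.4 -17. ] 31.4
215 223 293 [ 20.3  -1.4 -17. ] 32.2
240 52 [ 88.9  -8.  -33. ] [ 92.1  -9.  -17. ]
250 51 [ 89.2  -4.3 -33. ] [ 92.5  -4.8 -17. ]
258 51 [ 89.2  -1.4 -33. ] [ 92.5  -1.4 -17. ]
266 51 [ 89.2   1.5 -33. ] [ 92.5   1.9 -17. ]
276 52 [ 88.9   5.2 -33. ] [ 92.1   6.1 -17. ]
```

Run:
```python
from h import *
c=np.load("w3.npy",allow_pickle=True).item();p,R=pose()
C=-np.array(c["R"]).T@np.array(c["t"]); print("cam in tool",R.inv().apply(C-p), R.inv().as_matrix()@np.array(c["R"]).T, c["cx"])
o=telemetry.get_obs();print(o["time_s"],np.abs(o["dq"]).max())
c=imaging.camera("wrist");p,R=pose();C=-np.array(c["R"]).T@np.array(c["t"]); print("cam in tool",R.inv().apply(C-p), R.inv().as_matrix()@np.array(c["R"]).T)
c=imaging.camera("top"); cv2.imwrite("pics/top1.png",c["pixels"]); crop(c["pixels"],160,140,260,250,5,"top1c.png")
```

```text
cam in tool [ 0.06650044 -0.00121458 -0.14325217] [[ 3.28080865e-04 -9.63435987e-01 -2.67938410e-01]
 [ 9.99999185e-01  6.46727328e-04 -1.10099849e-03]
 [ 1.23402465e-03 -2.67937830e-01  9.63435414e-01]] 258.1501145541167
5.95 0.024586894572817666
cam in tool [ 0.06659822 -0.00081515 -0.14340672] [[ 7.37137045e-04 -9.63427945e-01 -2.67966511e-01]
 [ 9.99999576e-01  8.57926311e-04 -3.33673975e-04]
 [ 5.51366352e-04 -2.67966152e-01  9.63428169e-01]]
```

View pics/top1c.png

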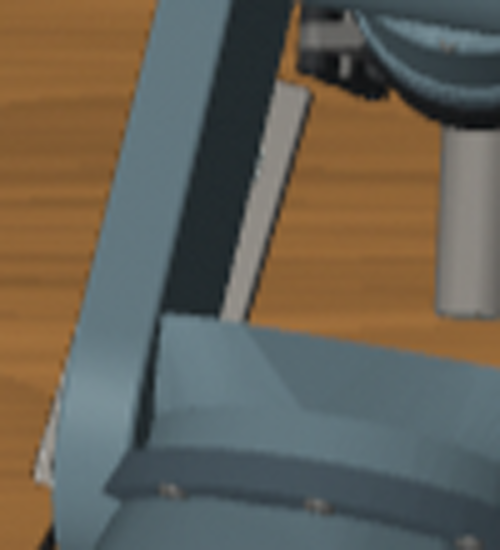

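```bash
cat >> h.py <<'E'
YAW=-14.6; O=np.array([.5256,.1799,0])
FT=np.array([.0895,0,-.017])  # flat centre in tool
def frame(th,yaw=None):
    y=np.radians(YAW if yaw is None else yaw);t=np.radians(th);e=np.array([np.cos(y),np.sin(y),0]);n=np.array([-np.sin(y),np.cos(y),0]);z=np.array([0,0,1.])
    a=e*np.cos(t)+z*np.sin(t); return e,n,a,Rn.from_matrix(np.array([-a,n,np.cross(-a,n)]).T)
def target(fx,fz,th,fy=0):
    e,n,a,Rt=frame(th); F=O+e*fx/1e3+n*fy/1e3+np.array([0,0,fz/1e3]); return F-Rt.apply(FT),Rt
def go(fx,fz,th,fy=0):
    pt,Rt=target(fx,fz,th,fy); print("target",pt.round(4),*delta(pt,Rt))
def where():
    p,R=pose(); F=p+R.apply(FT); e,n,a,_=frame(0); d=(F-O)*1e3; ax=R.apply([-1,0,0])
    o=telemetry.get_obs()
    print("flat in charger",np.round([d@e,d@n,d[2]],1),"tilt",np.degrees(np.arcsin(ax[2])).round(1),"yawerr",np.degrees(np.arctan2(ax[1],ax[0])-np.radians(YAW)).round(2),"roll",np.degrees(R.apply([0,1,0])[2]).round(1),"F",np.dot(o["wrist_force"],e).round(1),np.dot(o["wrist_force"],n).round(1),o["wrist_force"][2].round(1),"op",round(o["opening"],3),"t",o["time_s"])
E
python3 - <<'E'
from h import *
where()
go(-6,150,18)
c=imaging.camera("top")
print(onz(c,85,152,.19),onz(c,300,82,.15))
E
```

```text
flat in charger [  -5.9 -157.7  240.8] tilt 0.6 yawerr 12.5 roll 0.1 F 0.7 -0.0 -3.7 op 0.36 t 6.05
target [0.6072 0.1586 0.1615] [-0.16   0.671  0.319] [ 0.012  -0.0964  0.0687]
[0.58921642 0.3877985  0.19      ] [ 0.76239083 -0.06934529  0.15      ]
```

```bash
python3 -m pendant '[[[-0.05,0.22,0,0,0,0],[-0.05,0.22,0,0,0,0],[-0.05,0.22,0,0,0,0],[0,0,0,0.004,-0.032,0.023],[0,0,0,0.004,-0.032,0.023],[0,0,0,0.004,-0.032,0.023],[0,0,0,0,0,0]]]'
python3 - <<'E'
from h import *
where(); go(-6,110,18)
E
```

```text
time_s: 6.98
eef_pos: [0.6079, 0.1492, 0.2216]
eef_rot: [0.155, 0.137, 0.978, -0.023]
wrist_force: [-0.3, -0.3, -3.7]
opening: 0.362
flat in charger [ -2.9  -6.8 210. ] tilt 18.0 yawerr -1.33 roll -0.1 F -0.2 -0.3 -3.7 op 0.362 t 6.975
target [0.6072 0.1586 0.1215] [0.17  0.045 0.471] [-0.0029  0.0002 -0.007 ]
```

```bash
python3 -m pendant '[[[0.085,0.022,0.235,-0.0015,0,-0.0035],[0.085,0.022,0.235,-0.0015,0,-0.0035],[0,0,0,0,0,0],[0,0,0,0,0,0]]]'
python3 - <<'E'
from h import *
where(); go(-6,68,18)
c=imaging.camera("wrist"); cv2.imwrite("pics/w4.png",c["pixels"]);c=imaging.camera("side"); crop(c["pixels"],180,90,290,200,5,"s4.png")
E
```

```text
time_s: 7.48
eef_pos: [0.6125, 0.1545, 0.1238]
eef_rot: [0.156, 0.126, 0.98, -0.02]
wrist_force: [0.1, -0.1, -2.3]
opening: 0.363
flat in charger [ 1.000e-01 -2.600e+00  1.122e+02] tilt 18.1 yawerr -0.05 roll 0.0 F 0.2 -0.0 -2.3 op 0.363 t 7.475
target [0.6072 0.1586 0.0795] [0.098 0.013 0.201] [ 0.      0.0003 -0.0003]
```

View pics/w4.png

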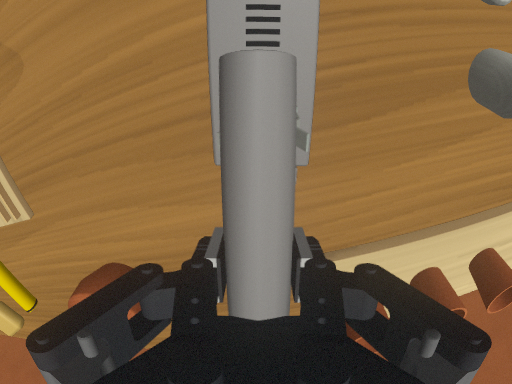

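View pics/s4.png

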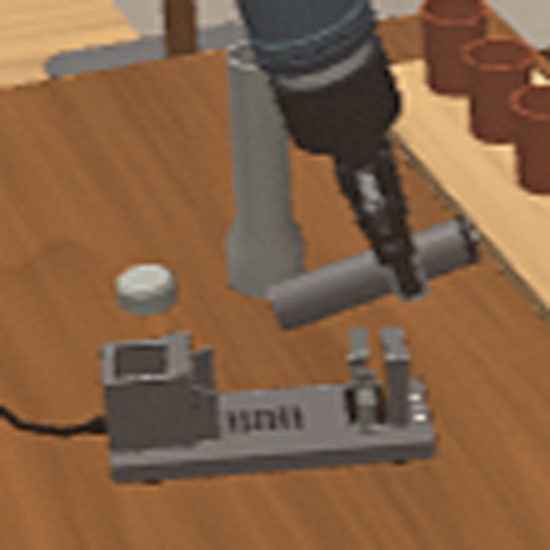

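Run:
```python
from h import *
c=imaging.camera("wrist"); im=c["pixels"]; p,R=pose()
C=-np.array(c["R"]).T@np.array(c["t"]); print("cam in tool",R.inv().apply(C-p), (R.inv().as_matrix()@np.array(c["R"]).T)[:,2])
where(); e,n,_,_=frame(0)
g=cv2.GaussianBlur(im,(3,3),0).astype(int); sat=g.max(2)-g.min(2)
for v in (8,16,24,32,40,60,90,120,150):
    row=sat[v]; u=np.where(row[190:340]<30)[0]+190
    a=onz(c,u[0]-.5,v,.02,True)-O;b=onz(c,u[-1]+.5,v,.02,True)-O
    dark=np.where(g[v,235:295].mean(1)<90)[0]+235
    s="" 
    if len(dark): s=f"slot {dark[0]} {dark[-1]} y={((onz(c,(dark[0]+dark[-1])/2,v,.02,True)-O)@n*1e3):.1f}"
    print(v,u[0],u[-1],"x",round(a@e*1e3),"y",round(a@n*1e3,1),round(b@n*1e3,1),"mid",round((a+b)@n*500,1),s)
crop(im,190,0,340,180,4,"w5.png")
```

```text
cam in tool [ 0.06596782 -0.00127876 -0.14261459] [-0.267395   -0.00099225  0.96358649]
flat in charger [ -0.4  -2.3 112.4] tilt 18.1 yawerr -0.05 roll 0.0 F -0.4 0.1 -2.6 op 0.361 t 7.625
8 207 318 x -25 y -39.7 38.6 mid -0.5 slot 246 279 y=-0.6
16 207 318 x -19 y -39.8 38.8 mid -0.5 
24 207 317 x -13 y -40.1 38.3 mid -0.9 
32 207 317 x -7 y -40.3 38.5 mid -0.9 slot 246 279 y=-0.6
40 208 316 x -1 y -39.8 38.1 mid -0.9 
60 208 315 x 14 y -40.5 38.1 mid -1.2 
90 210 313 x 37 y -40.2 37.9 mid -1.1 
120 212 311 x 61 y -40.2 38.1 mid -1.1 
150 214 308 x 88 y -40.4 37.6 mid -1.4
```

View pics/w5.png

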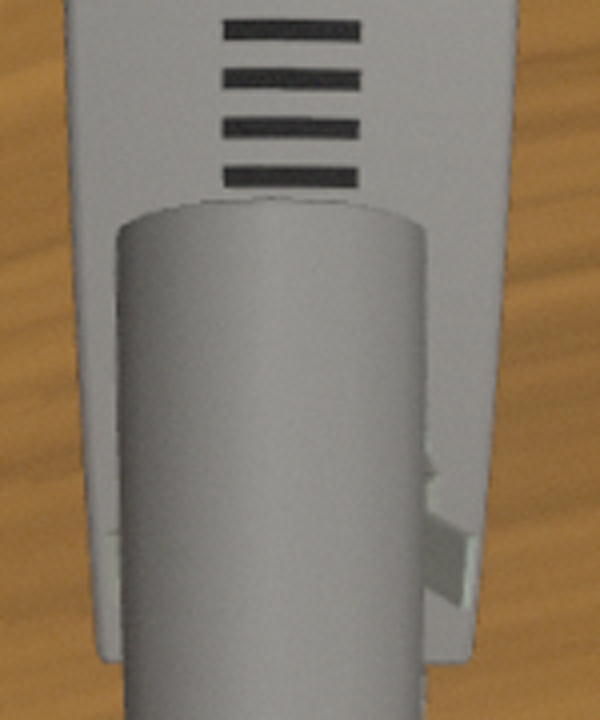

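Case and vent slots are centred about +0.5 mm from my estimate. I'll apply that small correction and descend.

```bash
sed -i 's/^YAW=.*/YAW=-14.8; O=np.array([.5258,.1804,0])/' h.py
python3 - <<'E'
from h import *
where(); go(-6,70,18)
E
```

```text
flat in charger [ -0.5  -2.8 112.4] tilt 18.1 yawerr 0.15 roll 0.0 F -0.4 0.1 -2.6 op 0.361 t 7.625
target [0.6074 0.1588 0.0815] [0.092 0.013 0.194] [0.0005 0.0006 0.0008]
```

```bash
python3 -m pendant '[[[0.05,0.008,0.1,0,0,0.001],[0.045,0.006,0.1,0,0,0],[0,0,0,0,0,0],[0,0,0,0,0,0]]]'
python3 - <<'E'
from h import *
where(); go(-40,58.5,18);go(-6,70,18)
c=imaging.camera("side"); crop(c["pixels"],180,90,290,200,5,"s5.png")
E
```

```text
time_s: 8.12
eef_pos: [0.6129, 0.1596, 0.088]
eef_rot: [0.162, 0.127, 0.978, -0.018]
wrist_force: [0.6, 0.1, -2.8]
opening: 0.359
flat in charger [-0.7  2.2 75.3] tilt 18.8 yawerr -0.11 roll 0.4 F 0.6 0.3 -2.8 op 0.359 t 8.125
target [0.5745 0.1675 0.07  ] [ 0.214 -0.011  0.022] [ 0.0019  0.0043 -0.0006]
target [0.6074 0.1588 0.0815] [ 0.035 -0.011  0.022] [ 0.0019  0.0043 -0.0006]
```

View pics/s5.png

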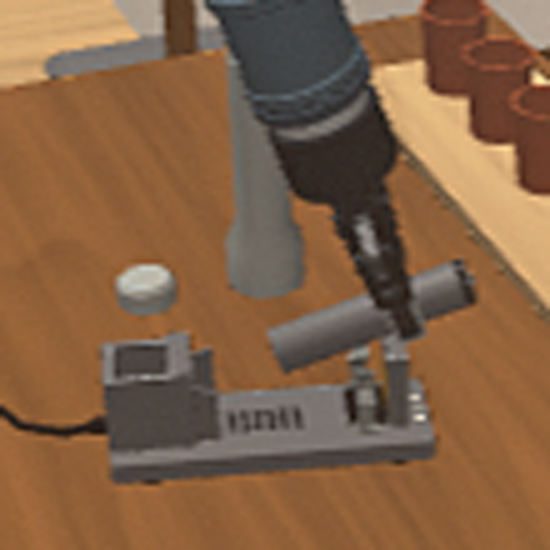

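```bash
python3 - <<'E'
from h import *
go(-30,67,18)
E
python3 -m pendant '[[[0.08,-0.01,0.0,0.002,0.004,0],[0.07,0,0.0,0,0,0],[0,0,0,0,0,0],[0,0,0,0,0,0]]]'
python3 - <<'E'
from h import *
where(); go(-45,59,18)
E
```

```text
target [0.5842 0.165  0.0785] [ 0.153 -0.011 -0.002] [ 0.0019  0.0043 -0.0006]
time_s: 8.68
eef_pos: [0.5834, 0.1657, 0.0798]
eef_rot: [0.156, 0.128, 0.979, -0.02]
wrist_force: [0.8, 0.3, -3.0]
opening: 0.361
flat in charger [-30.9   0.6  68.1] tilt 18.1 yawerr -0.11 roll 0.0 F 0.7 0.5 -3.0 op 0.361 t 8.675
target [0.5697 0.1688 0.0705] [ 0.081 -0.002  0.023] [ 0.0001  0.0007 -0.0006]
```

```bash
python3 -m pendant '[[[0.045,-0.001,0.013,0,0,0],[0.04,-0.001,0.013,0,0,0],[0,0,0,0,0,0],[0,0,0,0,0,0]]]'
python3 - <<'E'
from h import *
where(); go(-58,53,18)
c=imaging.camera("side"); crop(c["pixels"],180,90,290,200,5,"s6.png")
c=imaging.camera("wrist"); cv2.imwrite("pics/w6.png",c["pixels"])
E
```

```text
time_s: 9.18
eef_pos: [0.5683, 0.1692, 0.0687]
eef_rot: [0.156, 0.128, 0.979, -0.02]
wrist_force: [0.2, -0.2, -3.2]
opening: 0.364
flat in charger [-46.4   0.2  57. ] tilt 18.1 yawerr -0.11 roll 0.0 F 0.3 -0.2 -3.2 op 0.364 t 9.175
target [0.5571 0.1721 0.0645] [ 0.062 -0.     0.002] [ 0.      0.0007 -0.0006]
```

View pics/s6.png

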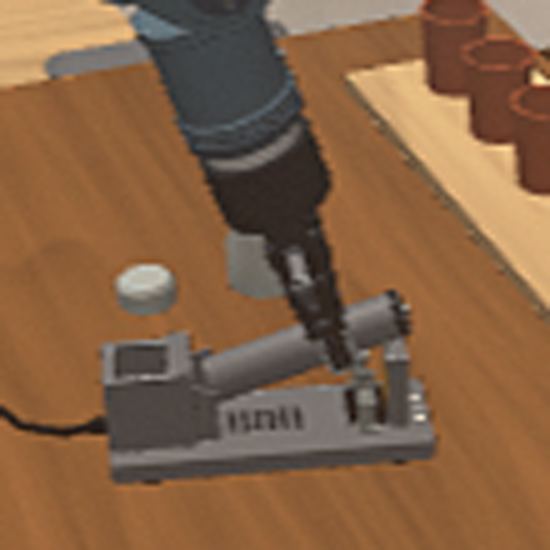

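View pics/w6.png

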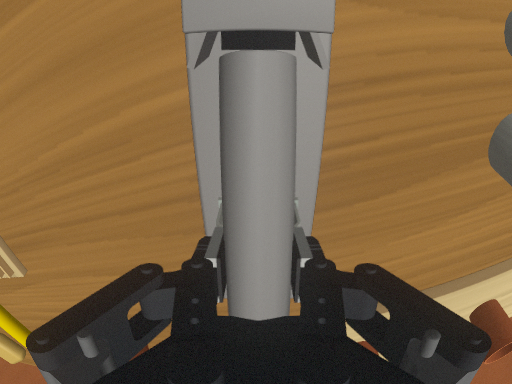

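Well aligned: the bridge (183–333) and battery (219–296) both centre on column 258, and the flat end is at the mouth below the bridge. I'll push in.

```bash
python3 -m pendant '[[[0.03,0,0.001,0,0,0],[0.03,0,0.001,0,0,0],[0,0,0,0,0,0],[0,0,0,0,0,0]]]'
python3 - <<'E'
from h import *
where(); go(-73,48.5,18)
E
```

```text
time_s: 9.78
eef_pos: [0.557, 0.1722, 0.0646]
eef_rot: [0.156, 0.128, 0.979, -0.02]
wrist_force: [0.2, -0.8, -4.0]
opening: 0.357
flat in charger [-58.1   0.3  52.9] tilt 18.2 yawerr -0.13 roll 0.1 F 0.4 -0.7 -4.0 op 0.357 t 9.775
target [0.5426 0.176  0.06  ] [ 0.078 -0.001 -0.001] [ 0.0001  0.0008 -0.0007]
```

```bash
python3 -m pendant '[[[0.03,0,0,0,0,0],[0.025,0,0,0,0,0],[0.023,0,0,0,0,0],[0,0,0,0,0,0]]]'
python3 - <<'E'
from h import *
where(); go(-73,48.5,18)
c=imaging.camera("side"); crop(c["pixels"],180,90,290,200,5,"s7.png")
E
```

```text
time_s: 10.28
eef_pos: [0.545, 0.1763, 0.062]
eef_rot: [0.16, 0.128, 0.979, -0.019]
wrist_force: [3.9, -1.4, -0.6]
opening: 0.362
flat in charger [-70.6   1.1  49.6] tilt 18.5 yawerr -0.13 roll 0.2 F 4.2 -0.4 -0.6 op 0.362 t 10.275
target [0.5426 0.176  0.06  ] [ 0.014 -0.005  0.006] [ 0.0007  0.0029 -0.0007]
```

View pics/s7.png

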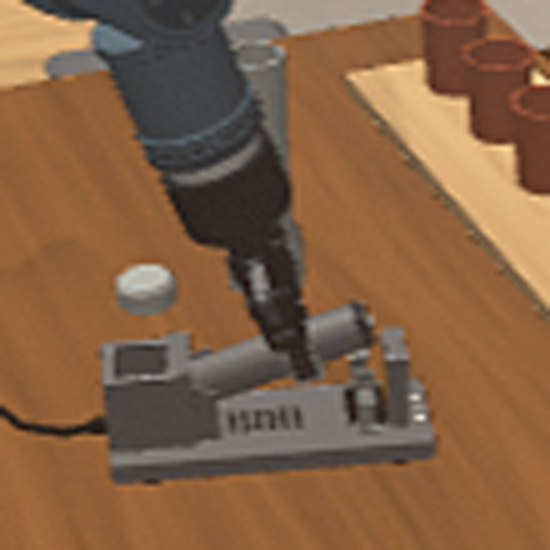

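Spring contact felt (about 4 N). I'll push a little further back, then tilt down about the flat end.

```bash
python3 -m pendant '[[[0.02,-0.003,0.006,0,0.002,0],[0.01,0,0,0,0,0],[0.0045,0,0.0234,0,0.0167,0],[0.0045,0,0.0234,0,0.0167,0],[0,0,0,0,0,0]]]'
python3 - <<'E'
from h import *
where(); go(-74,47,9)
E
```

```text
time_s: 10.95
eef_pos: [0.5427, 0.177, 0.0505]
eef_rot: [0.106, 0.129, 0.986, -0.011]
wrist_force: [3.9, -2.7, -0.8]
opening: 0.363
flat in charger [-73.8   1.1  48.2] tilt 12.2 yawerr -0.1 roll 0.3 F 4.4 -1.6 -0.8 op 0.363 t 10.95
target [0.5423 0.176  0.0442] [ 0.008 -0.005  0.031] [ 0.0014  0.0179 -0.0005]
```

```bash
python3 -m pendant '[[[0.006,-0.004,0.03,0.001,0.0167,0],[0.0045,0,0.0234,0,0.0167,0],[0,0,0,0,0,0]]]'
python3 - <<'E'
from h import *
where(); go(-74,46.5,3); go(-73.5,46.3,0)
c=imaging.camera("side"); crop(c["pixels"],180,90,290,200,5,"s8.png")
E
```

```text
time_s: 11.32
eef_pos: [0.543, 0.1759, 0.0399]
eef_rot: [0.054, 0.13, 0.99, -0.006]
wrist_force: [5.5, -3.1, -2.2]
opening: 0.359
flat in charger [-73.    0.3  47.1] tilt 6.2 yawerr -0.14 roll 0.1 F 6.1 -1.6 -2.2 op 0.359 t 11.325
target [0.5415 0.1762 0.0342] [ 0.011 -0.     0.027] [ 0.0004  0.0178 -0.0008]
target [0.5413 0.1763 0.0293] [ 0.015 -0.     0.052] [ 0.0005  0.0345 -0.0008]
```

View pics/s8.png

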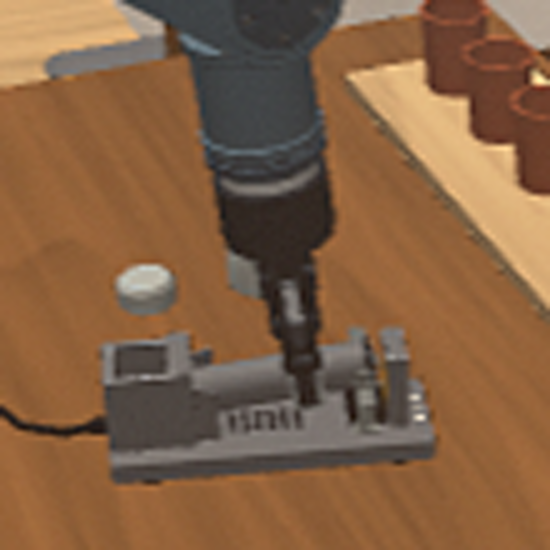

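The nub end is between the jaws, just short of the contact plate. I'll press on to level.

```bash
python3 -m pendant '[[[0.008,0,0.024,0,0.0167,0],[0.006,0,0.024,0,0.0167,0],[0.003,0,0.015,0,0.006,0],[0,0,0,0,0,0]]]'
python3 - <<'E'
from h import *
where(); go(-73,46.3,0)
c=imaging.camera("side"); crop(c["pixels"],180,90,290,200,5,"s9.png")
E
```

```text
time_s: 11.88
eef_pos: [0.5415, 0.1763, 0.0297]
eef_rot: [-0.005, 0.13, 0.992, 0.001]
wrist_force: [3.8, -2.2, -2.1]
opening: 0.36
flat in charger [-73.1   0.2  47.5] tilt -0.6 yawerr -0.09 roll 0.0 F 4.2 -1.2 -2.1 op 0.36 t 11.875
target [0.5418 0.1762 0.0293] [-0.001 -0.     0.002] [ 0.0002 -0.0031 -0.0005]
```

View pics/s9.png

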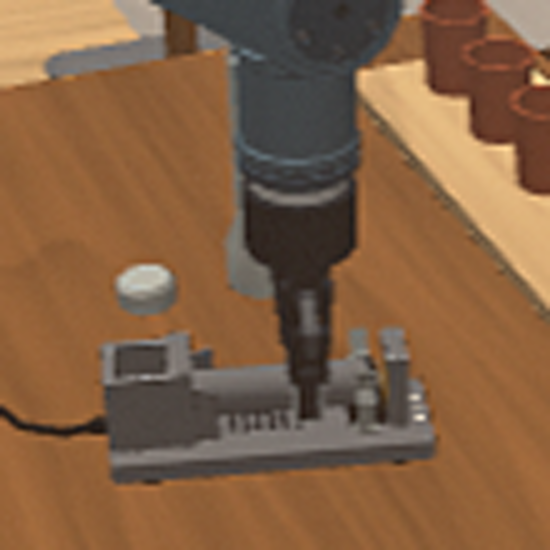

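Level, with a low vertical force. Ease forward ~4 mm to bring the nub to the fixed contact, with a slight downward push.

```bash
python3 -m pendant '[[[-0.008,0,0.004,0,0,0],[-0.008,0,0.004,0,0,0],[-0.008,0,0.004,0,0,0],[0,0,0,0,0,0]]]'
python3 - <<'E'
from h import *
where()
c=imaging.camera("side"); crop(c["pixels"],220,135,280,190,10,"s10.png")
E
```

```text
time_s: 12.42
eef_pos: [0.5416, 0.1763, 0.0296]
eef_rot: [-0.007, 0.129, 0.992, -0.0]
wrist_force: [4.8, -3.4, -3.6]
opening: 0.358
flat in charger [-72.9   0.1  47.9] tilt -0.8 yawerr 0.02 roll -0.1 F 5.5 -2.1 -3.6 op 0.358 t 12.425
```

View pics/s10.png

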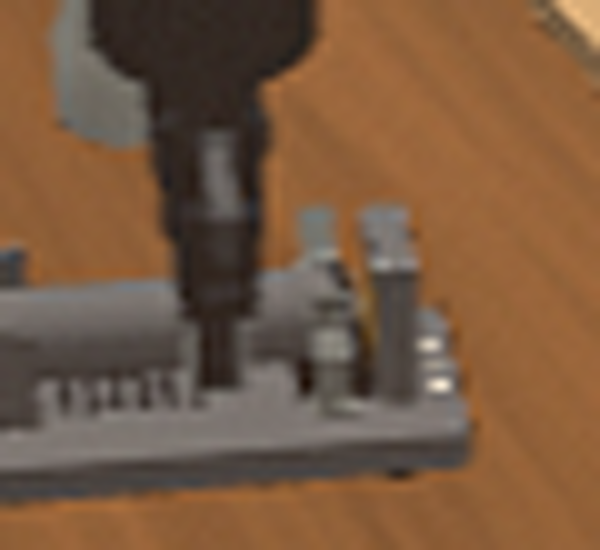

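```bash
python3 -m pendant '[[[-0.02,0,0.004,0,0,0],[-0.012,0,0.002,0,0,0],[0,0,0,0,0,0]]]'
python3 - <<'E'
from h import *
where()
E
```

```text
time_s: 12.85
eef_pos: [0.5438, 0.1758, 0.0296]
eef_rot: [-0.011, 0.128, 0.992, -0.001]
wrist_force: [6.0, -3.7, -2.9]
opening: 0.358
flat in charger [-70.5   0.1  48.5] tilt -1.2 yawerr 0.08 roll -0.2 F 6.8 -2.0 -2.9 op 0.358 t 12.85
```

Run:
```python
from h import *
where()
c=imaging.camera("wrist"); cv2.imwrite("pics/w10.png",c["pixels"]);c=imaging.camera("side"); crop(c["pixels"],200,130,280,190,10,"s11.png")
```

```text
flat in charger [-70.5   0.1  48.5] tilt -1.2 yawerr 0.08 roll -0.2 F 6.8 -2.0 -2.9 op 0.358 t 12.85
```

View pics/w10.png

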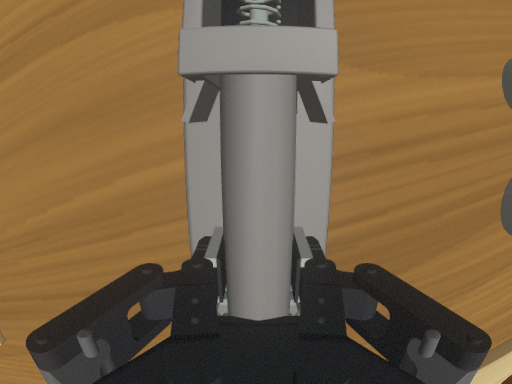

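View pics/s11.png

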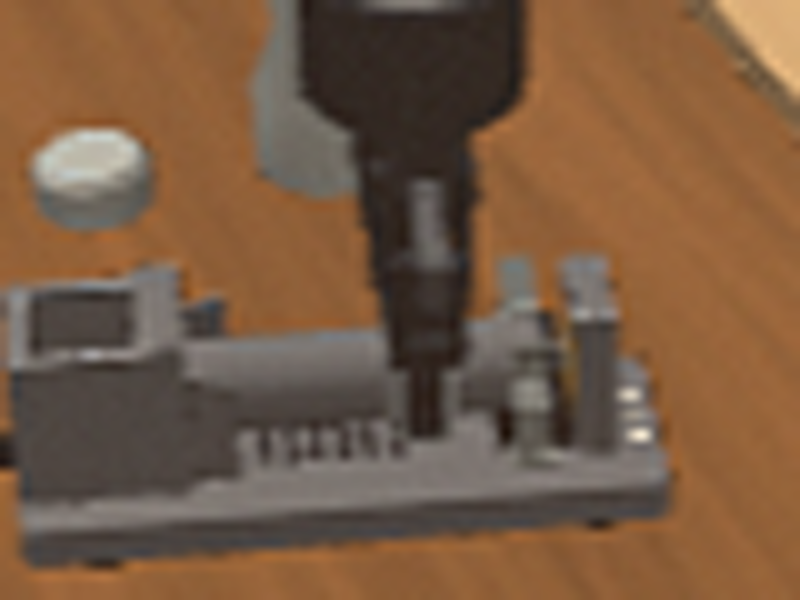

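Battery looks level (top line parallel to the case edge) and clear of the bridge. I'll open, back off upward and inspect.

```bash
python3 -m pendant '[[[0,0,0,0,0,0],[0,0,0,0,0,0],[0,0,0,0,0,0],[0,0,-0.15,0,0,0],[0,0,-0.3,0,0,0],[0,0,-0.25,0,0,0],[0.2,0,0,0,0,0],[0,0,0,0,0,0]]]' 0.4
python3 - <<'E'
from h import *
where()
c=imaging.camera("wrist"); cv2.imwrite("pics/w11.png",c["pixels"]);s=imaging.camera("side"); im=s["pixels"].copy()
crop(im,200,130,280,190,10,"s12.png")
e,n,_,_=frame(0)
W=lambda x,y,z:O+e*x/1e3+n*y/1e3+np.array([0,0,z/1e3])
P=[(48,0,62.25),(0,0,62.25),(-40,0,62.25),(70,0,62.25),(70,-16,46),(73,0,75),(58,-27.5,72),(58,27.5,72)]
for q in P: print(q,"s12 px",((proj(s,W(*q))-[200,130])*10+5).round(), "wrist",proj(c,W(*q),True).round(1))
E
```

```text
time_s: 13.95
eef_pos: [0.5032, 0.1873, 0.1713]
eef_rot: [-0.017, 0.128, 0.992, -0.0]
wrist_force: [-0.8, 0.9, -0.2]
opening: 0.598
flat in charger [-112.6    0.8  191.2] tilt -1.9 yawerr 0.1 roll -0.3 F -1.0 0.6 -0.2 op 0.598 t 13.95
(48, 0, 62.25) s12 px [501. 331.] wrist [259. 264.]
(0, 0, 62.25) s12 px [361. 342.] wrist [259.1 216.7]
(-40, 0, 62.25) s12 px [243. 351.] wrist [259.2 172.9]
(70, 0, 62.25) s12 px [564. 326.] wrist [258.9 283.5]
(70, -16, 46) s12 px [571. 391.] wrist [243.5 275.3]
(73, 0, 75) s12 px [573. 294.] wrist [258.9 293. ]
(58, -27.5, 72) s12 px [539. 349.] wrist [229.8 277.7]
(58, 27.5, 72) s12 px [520. 262.] wrist [288.1 277.9]
```

View pics/w11.png

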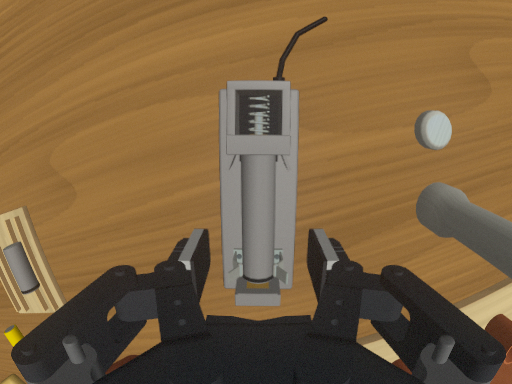

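View pics/s12.png

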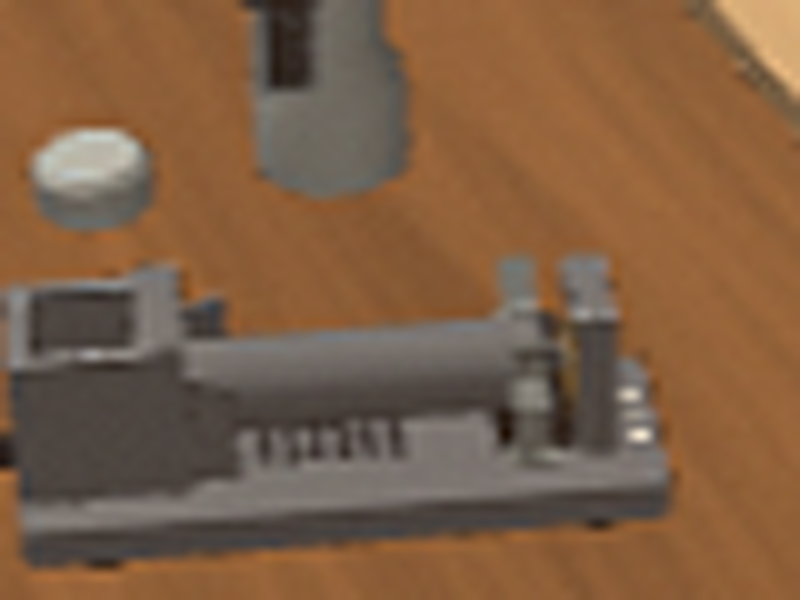

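Run:
```python
from h import *
im=cv2.imread("pics/w11.png"); crop(im,215,235,305,310,8,"w11c.png")
crop(im,215,75,305,170,6,"w11d.png")
```

```text
(no output)
```

View pics/w11c.png

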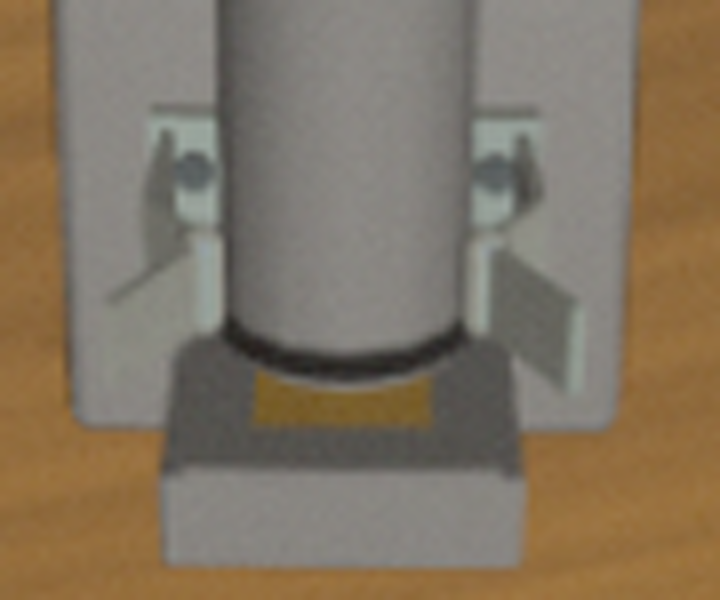

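View pics/w11d.png

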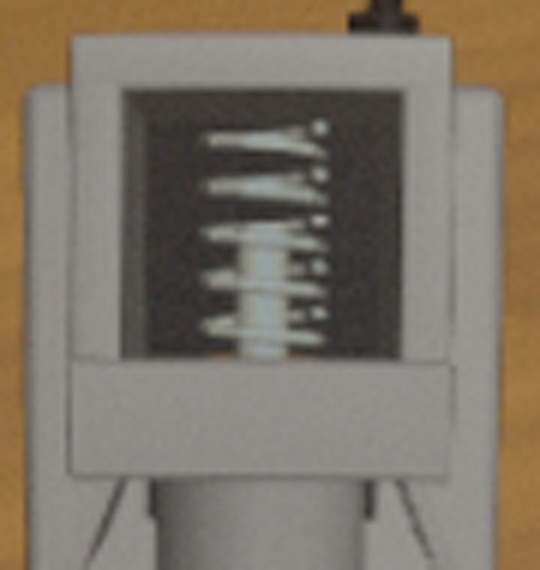

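Jaws sit over the battery on both sides, and the band end is at the plate. As a check I'll close the fingers and press on top at charger x≈+35, reading contact height and force.

```bash
cat >> h.py <<'E'
def tip(x,z,y=0,th=0):
    e,n,a,Rt=frame(th); p,R=pose(); d=(p-O)*1e3; print("tcp in charger",np.round([d@e,d@n,d[2]],2)); print(delta(O+e*x/1e3+n*y/1e3+np.array([0,0,z/1e3]),Rt)); where()
E
python3 - <<'E'
from h import *
tip(35,80)
E
```

```text
tcp in charger [-20.82   1.03 171.84]
(array([-0.293, -0.003,  0.451]), array([-0.0014, -0.0096,  0.0003]))
flat in charger [-109.8    1.   191.5] tilt -1.7 yawerr 0.05 roll -0.3 F 0.6 0.5 0.5 op 0.6 t 14.05
```

```bash
python3 -m pendant '[[[-0.15,-0.002,0,-0.001,-0.009,0],[-0.15,0,0,0,0,0],[0,0,0.18,0,0,0],[0,0,0.2,0,0,0],[0,0,0,0,0,0]]]' 1
python3 - <<'E'
from h import *
tip(35,66)
E
```

```text
time_s: 14.68
eef_pos: [0.5684, 0.1692, 0.0908]
eef_rot: [-0.001, 0.129, 0.992, -0.001]
wrist_force: [-0.0, 1.2, -0.2]
opening: -0.002
tcp in charger [4.410e+01 3.000e-02 9.079e+01]
(array([ 0.045, -0.   ,  0.124]), array([-0.0005, -0.0006, -0.0002]))
flat in charger [-4.54e+01  1.00e-01  1.08e+02] tilt -0.1 yawerr -0.04 roll -0.1 F -0.3 1.1 -0.2 op -0.002 t 14.675
```

```bash
python3 -m pendant '[[[0.045,0,0.08,0,0,0],[0,0,0.04,0,0,0],[0,0,0,0,0,0]]]'
python3 - <<'E'
from h import *
tip(35,62)
E
python3 -m pendant '[[[0,0,0.015,0,0,0],[0,0,0,0,0,0]]]'
python3 - <<'E'
from h import *
tip(35,62)
E
```

```text
time_s: 15.05
eef_pos: [0.5611, 0.1718, 0.0678]
eef_rot: [0.001, 0.129, 0.992, -0.0]
wrist_force: [-0.3, -0.1, 0.5]
opening: -0.002
tcp in charger [36.3   0.66 67.82]
(array([ 0.007, -0.003,  0.029]), array([-0.0001,  0.0003, -0.0003]))
flat in charger [-53.2   0.7  84.7] tilt 0.1 yawerr -0.05 roll -0.0 F -0.2 -0.1 0.5 op -0.002 t 15.05
time_s: 15.3
eef_pos: [0.5622, 0.172, 0.0662]
eef_rot: [0.002, 0.129, 0.992, 0.0]
wrist_force: [-0.6, -0.9, -0.5]
opening: -0.0
tcp in charger [37.31  1.17 66.21]
(array([ 0.012, -0.006,  0.021]), array([ 0.0002,  0.0012, -0.0002]))
flat in charger [-52.3   1.2  82.9] tilt 0.2 yawerr -0.03 roll 0.0 F -0.3 -1.0 -0.5 op -0.0 t 15.3
```

```bash
for i in 1; do python3 -m pendant '[[[0.01,-0.005,0.015,0,0,0],[0,0,0.015,0,0,0]]]'; done; python3 -m pendant '[[[0,0,0.015,0,0,0]]]'; python3 -m pendant '[[[0,0,0.015,0,0,0]]]'; python3 -m pendant '[[[0,0,0.02,0,0,0]]]'; python3 -m pendant '[[[0,0,0.02,0,0,0]]]'
python3 - <<'E'
from h import *
tip(35,62)
E
```

```text
time_s: 15.55
eef_pos: [0.5605, 0.1718, 0.0621]
eef_rot: [0.002, 0.129, 0.992, 0.0]
wrist_force: [-11.2, -0.4, 23.8]
opening: 0.0
time_s: 15.68
eef_pos: [0.5606, 0.172, 0.062]
eef_rot: [0.002, 0.129, 0.992, 0.0]
wrist_force: [-14.4, -1.3, 32.8]
opening: 0.003
time_s: 15.8
eef_pos: [0.5606, 0.1721, 0.0621]
eef_rot: [0.002, 0.128, 0.992, 0.0]
wrist_force: [-12.3, -2.3, 25.3]
opening: 0.001
time_s: 15.92
eef_pos: [0.5607, 0.1724, 0.062]
eef_rot: [0.002, 0.128, 0.992, -0.0]
wrist_force: [-15.9, -1.0, 34.6]
opening: 0.001
time_s: 16.05
eef_pos: [0.5608, 0.1727, 0.062]
eef_rot: [0.002, 0.128, 0.992, -0.0]
wrist_force: [-15.1, -2.2, 31.9]
opening: 0.002
tcp in charger [35.83  1.47 61.99]
(array([ 0.004, -0.007, -0.   ]), array([0.    , 0.0012, 0.0006]))
flat in charger [-53.7   1.3  78.7] tilt 0.2 yawerr 0.1 roll 0.0 F -14.0 -6.0 31.9 op 0.002 t 16.05
```

Stiff contact at z = 62.0 mm under about 32 N (a seated battery's top is at 62.25), and the tool pushed the battery towards the contact with about 14 N. I'll lift and inspect.

```bash
python3 -m pendant '[[[0,0,-0.1,0,0,0],[0,0,-0.3,0,0,0],[0,0,-0.2,0,0,0],[0.2,0,0,0,0,0],[0.08,0,0,0,0,0],[0,0,0,0,0,0],[0,0,0,0,0,0]]]' 0.4
python3 - <<'E'
from h import *
tip(-21,171)
c=imaging.camera("wrist"); crop(c["pixels"],215,235,305,310,8,"w12c.png"); cv2.imwrite("pics/w12.png",c["pixels"])
e,n,_,_=frame(0)
W=lambda x,y,z:O+e*x/1e3+n*y/1e3+np.array([0,0,z/1e3])
for q in [(70,0,62.25),(69,0,62.25),(73,0,75),(88,0,75),(73,0,46),(-58,0,81),(-74,0,81)]: print(q,proj(c,W(*q),True).round(1))
g=cv2.GaussianBlur(c["pixels"],(3,1),0)
for v in range(265,305): print(v,g[v,258].tolist(),end=";")
s=imaging.camera("side"); crop(s["pixels"],200,130,280,190,10,"s13.png")
E
```

```text
time_s: 16.92
eef_pos: [0.5061, 0.1869, 0.1866]
eef_rot: [0.003, 0.128, 0.992, 0.0]
wrist_force: [0.8, 0.4, 0.4]
opening: 0.6
tcp in charger [-20.75   1.25 186.65]
(array([ 0.002, -0.006,  0.078]), array([0.0003, 0.0021, 0.0005]))
flat in charger [-110.4    1.1  203.1] tilt 0.4 yawerr 0.08 roll 0.1 F 0.6 0.5 0.4 op 0.6 t 16.925
(70, 0, 62.25) [257.9 267.5]
(69, 0, 62.25) [257.9 266.7]
(73, 0, 75) [257.9 276.5]
(88, 0, 75) [257.9 288.6]
(73, 0, 46) [257.9 262.3]
(-58, 0, 81) [258.1 144.4]
(-74, 0, 81) [258.1 125.4]
265 [43, 46, 49];266 [102, 105, 108];267 [82, 105, 124];268 [49, 98, 125];269 [44, 96, 123];270 [45, 96, 123];271 [53, 92, 115];272 [80, 85, 87];273 [81, 86, 88];274 [82, 85, 87];275 [77, 83, 85];276 [93, 96, 100];277 [117, 122, 125];278 [130, 133, 137];279 [129, 134, 138];280 [130, 136, 139];281 [130, 133, 138];282 [130, 134, 138];283 [127, 132, 136];284 [129, 134, 137];285 [128, 134, 137];286 [129, 134, 138];287 [130, 134, 138];288 [104, 118, 131];289 [67, 111, 146];290 [65, 116, 155];291 [61, 113, 153];292 [63, 111, 151];293 [62, 110, 149];294 [63, 110, 147];295 [60, 110, 150];296 [63, 115, 155];297 [64, 118, 158];298 [65, 118, 160];299 [63, 116, 156];300 [64, 114, 153];301 [62, 113, 154];302 [63, 115, 155];303 [64, 115, 156];304 [62, 115, 155];
```

View pics/w12c.png

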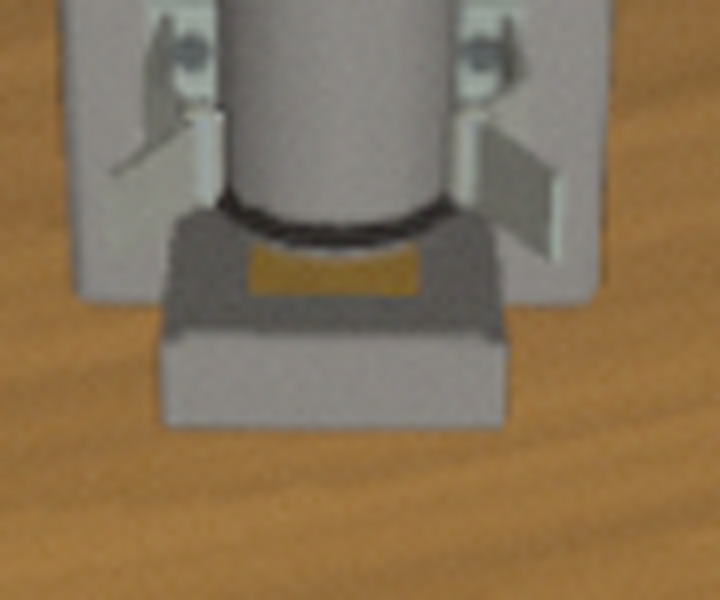

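View pics/s13.png

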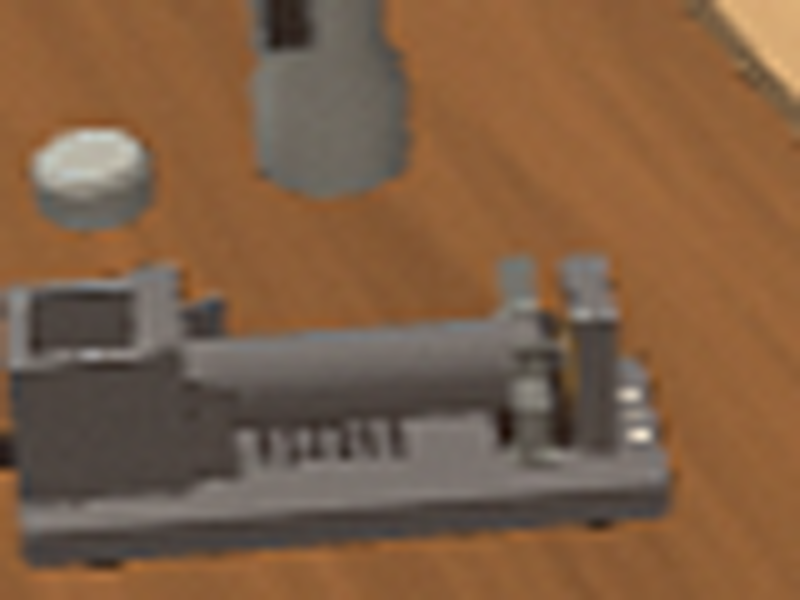

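The end edge reads about 1 mm short of the seated prediction, which may just be its rounded rim. I'll take a close wrist view from straight above the nub.

```bash
python3 -m pendant '[[[-0.25,0,0,0,0,0],[-0.25,0,0,0,0,0],[-0.24,0,0.1,0,0,0],[0,0,0.2,0,0,0],[0,0,0.2,0,0,0],[0,0,0,0,0,0],[0,0,0,0,0,0]]]'
python3 - <<'E'
from h import *
tip(131,85)
c=imaging.camera("wrist"); cv2.imwrite("pics/w13.png",c["pixels"]); np.save("w13.npy",c,allow_pickle=True)
E
```

```text
time_s: 17.9
eef_pos: [0.6581, 0.1451, 0.0819]
eef_rot: [0.003, 0.13, 0.992, -0.0]
wrist_force: [0.4, 0.7, 1.0]
opening: 0.598
tcp in charger [136.96  -0.34  81.85]
(array([ 0.03 ,  0.002, -0.016]), array([ 0.0002,  0.0018, -0.0006]))
flat in charger [47.4 -0.2 98.3] tilt 0.3 yawerr -0.11 roll 0.0 F 0.2 0.7 1.0 op 0.598 t 17.9
```

View pics/w13.png

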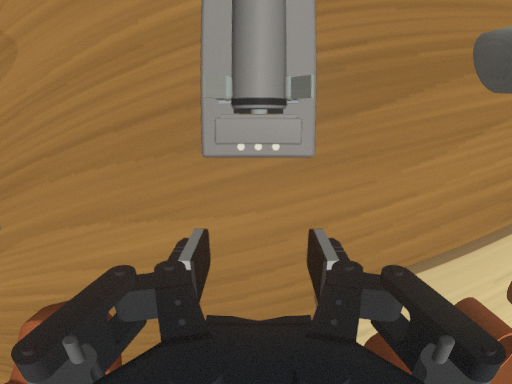

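Run:
```python
from h import *
c=np.load("w13.npy",allow_pickle=True).item(); crop(c["pixels"],195,60,325,165,6,"w13c.png")
e,n,_,_=frame(0)
W=lambda x,y,z:O+e*x/1e3+n*y/1e3+np.array([0,0,z/1e3])
for q in [(70,0,62.25),(73,0,51),(73,0,75),(88,0,75),(58,0,62.25),(102,0,20)]: 
    w=proj(c,W(*q),True); print(q,w.round(1),((w-[195,60])*6+3).round())
```

```text
(70, 0, 62.25) [260.7 109.2] [397. 298.]
(73, 0, 51) [260.6 114.3] [396. 329.]
(73, 0, 75) [261.  115.2] [399. 334.]
(88, 0, 75) [261.  144.8] [399. 512.]
(58, 0, 62.25) [260.7  87.3] [397. 167.]
(102, 0, 20) [260.3 155.3] [395. 575.]
```

View pics/w13c.png

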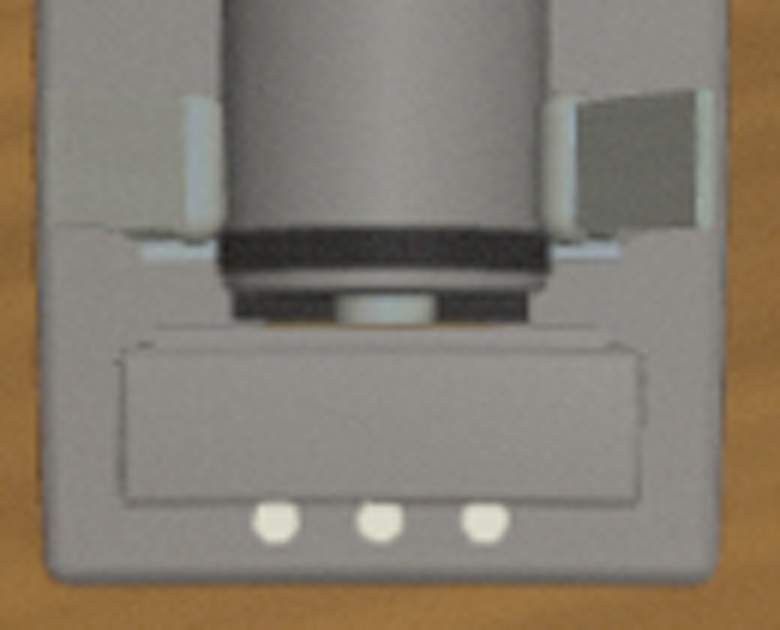

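Seen from above, the nub meets the brass plate at crop (385,322) with no visible gap. Both jaws stand over the battery, and the gripper is clear. I'll hand in.

Run:
```python
from h import *
c=imaging.camera("side"); cv2.imwrite("pics/final.png",c["pixels"])
print(ctrl.hand_in())
```

```text
the job is handed in; nothing more can be done
None
```

View pics/final.png

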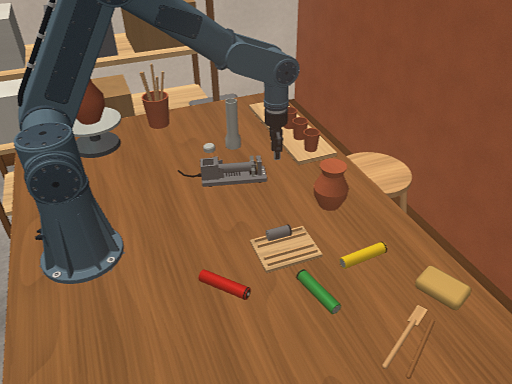

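The long battery is on charge in the cradle, and I handed the job in at about 18 s of the 45 s allowed. I slid its flat end in under the bridge at about 18° and pushed it about 11 mm past the contact's rest position (about 4 N felt). Then I tilted the nub end down through the clip, eased it forward and let go. Last, I pressed once on top with closed fingers.

**Checks that agreed:**
- **Height:** the top of the battery stopped the fingers firmly at 62.0 mm under about 32 N, where 62.25 mm is expected when seated.
- **Clip:** both jaws stand over the battery in the close view.
- **Nub:** seen from above, it meets the brass contact with no visible gap.
- **Other things:** the short cell, torch lamp, tail cap and jug look unmoved in the last side picture, and the gripper stands clear.

**Checks that disagreed:**
- An earlier oblique view put the nub end about 1 mm short of the contact. I take that to be its rounded rim, because the later view from above showed contact.
- Before the final press, the side view suggested the nub end was about 1 mm high, which is close to its resolution.
- The battery being level rests on the side view and that single height reading; I did not measure a second point.

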